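# Load the sample block and hold the reader's mirror on the orange reference vial

## Task

Drop the orange-capped and the blue-capped vial one by one, upright and fully home, into the two empty end bores of the aluminium sample block (either one in either bore). Then take the optical reader's mirror head by the black grip on top and turn it clockwise against its return spring until the mirror looks straight at the orange vial, so that the orange band appears centred to the camera below the mirror. Finish holding the grip there, still and without letting go (let go, the head springs back), and leave the white-capped vial and everything else standing where they are.

Things in the scene. Friction and masses are not known exactly. Their poses are not given: they have to be found in the camera images.
- orange_vial: Upright closed glass sample vial, 28 mm diameter, 70 mm high, about 45 g: 56 mm clear body with white contents and a 10 mm orange band round its upper end, then a cap of the same colour (orange) 26 mm wide, 14 mm high. Origin: centre of its underside, z up the vial. It stands on the bench at the start, to the robot's right of the block.
- orange_vial_band (a point): The marker: centre of the orange band, on the vial's axis 50 mm above its underside.
- blue_vial: Upright closed glass sample vial, 28 mm diameter, 70 mm high, about 45 g: 56 mm clear body with white contents and a 10 mm blue band round its upper end, then a cap of the same colour (blue) 26 mm wide, 14 mm high. Origin: centre of its underside, z up the vial. It stands on the bench at the start, to the robot's right of the block.
- white_vial: Upright closed glass sample vial, 28 mm diameter, 70 mm high, about 45 g: 56 mm clear body with white contents and a 10 mm white band round its upper end, then a cap of the same colour (white) 26 mm wide, 14 mm high. Origin: centre of its underside, z up the vial. It already stands in the middle bore and stays there.
- block: Fixed aluminium sample block, 60 mm (x) by 190 mm (y), 32 mm high; three blind bores in a row along its y at -60, 0 and +60 mm, each 31 mm wide (1.5 mm clearance around a vial) with a 2 mm chamfer, 22 mm deep, so a seated vial's underside is 10 mm above the bench. Origin: centre of the underside.
- block_hole0 (a point): Centre of the mouth of the end bore at the block's y = -60 mm, 32 mm above the bench; empty at the start.
- block_hole1 (a point): Centre of the mouth of the middle bore; holds the white-capped vial.
- block_hole2 (a point): Centre of the mouth of the end bore at the block's y = +60 mm; empty at the start.
- reader: Fixed optical reader: white base 100 x 90 x 36 mm with an upward-looking camera lens; above it a green mirror head about 50 mm wide turns about a vertical axis through the reader's origin (a point on the bench under the axis). The axis is 160 to 180 mm from the block's middle; the reader's x points roughly to the block. Top of the head 92 mm, top of its grip 126 mm above the bench.
- mirror_view (a point): Centre of the 45 degree mirror in the head, on the turning axis 62 mm above the bench. Its x axis is the level line along which the camera sees by way of the mirror (out of the open side of the head, along the length of the grip); z is up. It turns with the head.
- mirror_grip (a point): Middle of the black upright bar on top of the head, fixed to it: 40 mm long (its x, the viewing direction, green dot at the front end), 12 mm thick (its y: pinch it across this from above), 34 mm high. The point is the centre of the bar, on the turning axis 109 mm above the bench; z up. It turns with the head.
- mirror (a joint): Turning angle of the mirror head in rad: 0 parked at its stop, where the spring brings it back, growing clockwise seen from above to 1.75. A turn of 1 rad swings the view by 1 rad. Spring 0.05 N m per rad. Looking at an end bore takes 0.4 to 1.5 rad.
- beaker: Bystander: loose glass beaker, 54 mm wide, 65 mm high; origin under its centre.
- dish: Bystander: loose white ceramic dish, 80 mm wide, 22 mm high; origin under its centre.
- wash_bottle: Bystander: loose white bottle with red cap, 60 mm wide, 150 mm high; origin under its centre.
- amber_jar: Bystander: loose amber jar with black cap, 52 mm wide, 70 mm high; origin under its centre.
- slide_box: Bystander: loose yellow slide box, 85 x 35 x 30 mm; origin under its centre.
- spatula: Bystander: loose lab spatula, 170 mm long, lying along its x.
Mind the look-alikes: they are no part of the job. What is shaped like the white_vial but turquoise is not meant.

How it is judged:
On the way, in this order (a step that is already met when the one before it is completed fails the run):
1. both vials stand fully home in the two end bores, released ((horizontal distance between orange_vial and block_hole0 below 0.006 m or horizontal distance between orange_vial and block_hole2 below 0.006 m) and height (world z) of each of orange_vial, blue_vial, white_vial below 0.015 m and angle between each of orange_vial, blue_vial, white_vial's own z axis and vertical below 0.12 rad and (horizontal distance between blue_vial and block_hole0 below 0.006 m or horizontal distance between blue_vial and block_hole2 below 0.006 m) and horizontal distance between white_vial and block_hole1 below 0.006 m and contact force between the fingers and orange_vial below 0.05 N and contact force between the fingers and blue_vial below 0.05 N), for 0.2 s.
2. the mirror looks at the orange band (x of orange_vial_band in the frame of mirror_view above 0.08 m and y of orange_vial_band in the frame of mirror_view between -0.01 and 0.01 m), for 0.2 s.
At the end, for the whole second after the job is handed in: Vials in their bores (6 mm off axis, underside under 15 mm up, 0.12 rad off upright), orange and blue untouched; mirror view line within 10 mm sideways and 12 mm in height of the orange band; head still (0.05 rad/s), fingers on it (over 0.3 N), TCP within 30 mm of its grip (all of step 1 and all of step 2 and z of orange_vial_band in the frame of mirror_view between -0.012 and 0.012 m and velocity of joint mirror between -0.05 and 0.05 rad/s and contact force between the fingers and mirror above 0.3 N and distance between the grasp point and mirror_grip below 0.03 m); the arm keeps its last pose, push and grip.
It fails at once if a vial is tipped over (angle between any of orange_vial, blue_vial, white_vial's own z axis and vertical above 0.8 rad).
It fails at once if the white vial is pulled out of its bore (distance of white_vial from where it was at the start of the episode above 0.015 m).
It fails at once if a bystander is pushed away (over 30 mm) (distance of any of beaker, dish, wash_bottle, amber_jar, slide_box, spatula from where it was at the start of the episode above 0.03 m).
It also fails if it takes over 67 s, if anything falls off the work surface, if the arm or the gripper's body presses on something with over 40 N, if the wrist force passes 120 N, or if a joint passes its speed limit or range.

## Robot

A 6-joint arm with a two-finger parallel gripper is mounted at the origin on the work surface. World frame = base frame: x ahead of the robot, y to its left, z up, the work surface at z = 0. Lengths are in m, angles in rad, forces in N, time in s.
With the tool pointing down it reaches from about 0.3 to 0.775 m from the base axis. Payload 14.6 kg.
Tool frame: the origin (TCP) lies between the finger pads, 19 mm behind the fingertips; this is the grasp point; z points along the fingers, y is the line along which they close (so a half turn about z gives the same grasp; the last joint's range is limited). The gripper opens to 85 mm and grips with 20 to 120 N. Pads are 22 mm wide; open, the fingers measure 114 mm over their backs; the gripper's body (76 mm by 85 mm) begins 54 mm behind the grasp point. The pads swing forward as they close: fully open they stand 13 mm farther back than shut.
Start: joints at [1.103, 0.3, 1.521, -0, 1.321, -0.067], TCP at [0.215, 0.506, 0.25] pointing down, gripper open.
Joint ranges: [-3.03, 3.03], [-0.79, 2.21], [0.23, 2.52], [-1.04, 4.18], [0, 3.07], [-2.55, 2.55]. Speed limits (rad/s): [2.22, 2.22, 2.57, 3.14, 3.14, 3.14].

## Interface

Orientations are given as a rotation vector (axis times angle).
In Python, from rig import arm gives the robot as it stands.
- The arm moves only by the tool move_arm, never from a script. Its argument "plan" is one flat list of numbers, 6 for each row, row after row: the shift along the tool's x, y, z in mm, then the turn, a rotation vector about the tool's x, y, z in rad. In form: [dx, dy, dz, ax, ay, az, dx, dy, dz, ax, ay, az, ...]. A call has 1 to 20 rows; each row is the pose to reach, as a shift and turn from the pose commanded when the call began, along the tool's axes at that moment; what a row does not reach only later rows make up. A row lasts 1/10 s, in which the tool goes at most 50 mm and 8.59 degrees, less where a joint would pass 70% of its speed; a pose out of reach is approached as far as the arm can. A call with a gripper value outside its range is refused whole. "jaw" is the finger opening in mm, from 0 to 85.4, set as the call begins (left out, the last holds). The fingers move at their own pace and stop on an object; the grip force is fixed at half the most. Time passes only in rows, so rows that repeat a pose let the fingers close. It gives the time, the measured TCP pose, the force, the opening and the grip force at its end, in the units of the state.
- arm.get_obs(): the state, without advancing time (a new reading comes with each control period).
- arm.capture(name): name is "scene" or "side" or "wrist"; returns the picture (400x640x3 uint8, blue, green, red); there is no depth.
- arm.camera_info(name): a dict with "mtx" (3x3 intrinsics, pixels), "D" ([k1, k2, p1, p2, k3] as OpenCV has them; the pictures are not rectified), "cam_to_world" (4x4, takes a point from camera to world coordinates). Camera axes: x right, y down, z forward; pixel columns grow to the right and rows downward; lengths in m; the calibration is good to about 2 mm. A picture is of the moment at which its call begins: read the wrist's pose just before it. camera_info takes no time and is no camera call; for the wrist camera it gives the pose at the moment of the call.
- arm.job_done(): hands the job in; it is judged then, once.
Trained networks look in the newest picture that a camera, given by its name, has taken for a name from the list of things; names that differ only in an ending like _2 or _b are one class to them, and where a whole thing is asked for, a point or a joint stands for the part that bears it (a point fixed in the world has none). Each returns a list of dicts, best first, with "conf" (0 to 1); they miss things now and then, are a little off and sometimes report something else, mostly with a low value. They report only what shows in the picture. A call takes as long as a camera call. They do not tell look-alikes from the thing itself.
- arm.find_in(query, camera): "bbox" ([left, top, width, height] in pixels, round what is visible of it).
- arm.masks_of(query, camera): "mask" (400x640 bool, what is visible of it) and "bbox" ([left, top, width, height] in pixels, round what is visible of it).
- arm.landmark_of(query, camera): "pixel" ([column, row] in pixels: a listed point, or the origin of a listed thing).
The state is a dict: "time": time; "joint_positions": joint angles; "qd": joint speeds; "joint_efforts": joint torques, N m; "tool_pos": TCP position; "tool_rot": TCP orientation; "wrist_force": force on the tool from outside, world axes, zero at the start; "wrist_torque": the same for the moment, N m; "finger_gap": finger opening in m; "grip_force": force on a finger pad.
Only numpy, scipy, OpenCV 4.12 (cv2) and the standard library are available. Lean on these libraries where they do the work, as an engineer would, in place of code of your own. Each camera call takes 0.05 s, during which the arm holds its last target. There are 200 camera calls.

## Working session

There is one attempt and no reset: what is moved stays moved. The work goes in short steps, Python scripts to look and compute and a tool call to move; the robot and the scene stay as the last step left them, time stands still between calls to the robot, and variables do not carry over. Pictures are saved under pics/ and viewed, at most 11 in all, crops included, and the job is handed in when it is done.

Besides the shell and the picture viewer there is one more tool, called by a JSON object that holds its "op" and its "data". move_arm: Moves the arm, as the interface text tells. Its arguments: {"type":"object","properties":{"plan":{"type":"array"},"jaw":{"type":"number"}},"required":["plan"]}

```bash
ls; mkdir -p pics; cat > h.py <<'E'
import numpy as np, cv2
from rig import arm
def ray(cam,px,info=None):
    i=info or arm.camera_info(cam); M=np.array(i["cam_to_world"])
    u=cv2.undistortPoints(np.array([[px]],float),np.array(i["mtx"]),np.array(i["D"]))[0,0]
    d=M[:3,:3]@np.array([u[0],u[1],1.]); return M[:3,3],d/np.linalg.norm(d)
def atz(cam,px,z,info=None):
    o,d=ray(cam,px,info); return o+d*(z-o[2])/d[2]
def tri(rays):
    A=sum(np.eye(3)-np.outer(d,d) for o,d in rays); b=sum((np.eye(3)-np.outer(d,d))@o for o,d in rays)
    p=np.linalg.solve(A,b); return p,max(np.linalg.norm((np.eye(3)-np.outer(d,d))@(p-o)) for o,d in rays)
def proj(cam,P,info=None):
    i=info or arm.camera_info(cam); W=np.linalg.inv(np.array(i["cam_to_world"]))
    return cv2.projectPoints(np.array([P],float),cv2.Rodrigues(W[:3,:3])[0],W[:3,3],np.array(i["mtx"]),np.array(i["D"]))[0][0,0]
E
python3 - <<'E'
from h import *
np.set_printoptions(precision=4,suppress=True)
for c in ["scene","side","wrist"]:
    im=arm.capture(c); cv2.imwrite(f"pics/{c}0.png",im)
    print(c,np.array(arm.camera_info(c)["cam_to_world"])[:3].tolist())
a=[cv2.imread(f"pics/{c}0.png") for c in ["scene","side"]]
print(arm.get_obs())
E
```

```text
pics
scene [[-0.3547247102053413, 0.684251140886107, -0.637158344656803, 1.203710058120871], [0.93477939078046, 0.24576097892113857, -0.25649372665200915, 0.2661488456831519], [-0.018917466581138395, -0.6865871521050948, -0.7268013566459317, 0.8429096388519641]]
side [[0.8382854614455164, -0.29973317095203894, 0.4554530835993023, 0.012048518394602036], [-0.5452290194134269, -0.45826876641349173, 0.7019366453743026, -0.8290262252345931], [-0.0016737737452034486, -0.8367495228327844, -0.5475832672028588, 0.7238655485098751]]
wrist [[0.38910496080204704, 0.8873762604794875, 0.24730689803698427, 0.15161952491458064], [0.9211934079168789, -0.374766564925928, -0.10465527709630498, 0.5341109961065749], [-0.00018625176935629687, 0.2685393716963271, -0.9632686910510575, 0.37389702480809656]]
{'time': 0.15, 'joint_positions': array([ 1.1034,  0.3004,  1.5214,  0.    ,  1.3207, -0.0667]), 'qd': array([-0.001 , -0.0022, -0.0005, -0.0005,  0.0021, -0.0007]), 'joint_efforts': array([  0.0019, -54.3667, -36.1891,  -0.    ,   0.0031,  -0.    ]), 'tool_pos': array([0.2145, 0.5063, 0.2495]), 'tool_rot': array([-0.6253, -3.0785,  0.0014]), 'wrist_force': array([-0.2478,  0.7331, -0.1503]), 'wrist_torque': array([-0.0513, -0.0346,  0.0495]), 'grip_force': 0.0, 'finger_gap': 0.08543706501981613}
```

View pics/scene0.png

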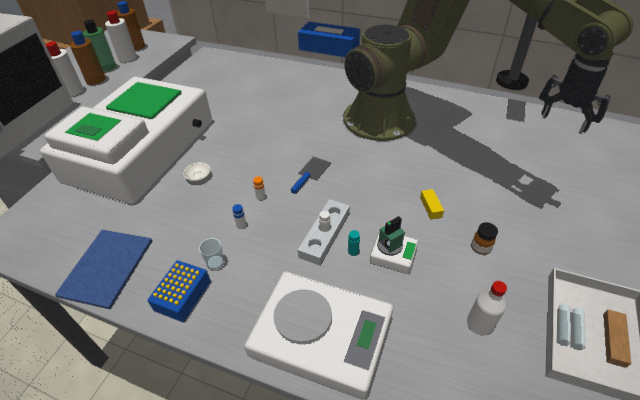

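View pics/side0.png

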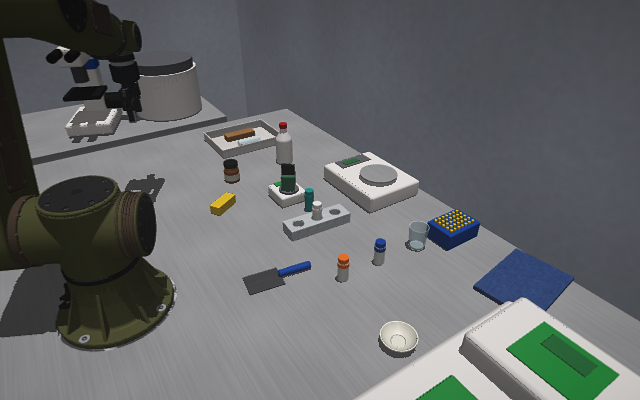

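```bash
python3 - <<'E'
from h import *
np.set_printoptions(precision=3,suppress=True)
for q in ["orange_vial","blue_vial","white_vial","block_hole0","block_hole1","block_hole2","mirror_grip","mirror_view","reader","block","orange_vial_band","amber_jar","beaker","wash_bottle","slide_box","dish"]:
    for c in ["scene","side"]:
        for r in arm.landmark_of(q,c)[:4]: print(q,c,round(r["conf"],2),np.array(r["pixel"]),atz(c,r["pixel"],{"b":0.032,"m":.109}.get(q[0],0) if "hole" in q or "grip" in q else 0)[:2])
E
```

```text
orange_vial scene 0.54 [261.3 191.7] [ 0.462 -0.222]
orange_vial side 0.7 [338.4 277.7] [ 0.477 -0.207]
orange_vial side 0.26 [416.4 245.5] [ 0.729 -0.22 ]
blue_vial side 0.82 [376.1 263.4] [ 0.59  -0.217]
white_vial scene 0.78 [324.5 234.8] [0.551 0.007]
white_vial scene 0.59 [353.4 248.5] [0.568 0.091]
white_vial scene 0.56 [390.3 237.9] [0.503 0.17 ]
white_vial side 0.61 [318.5 222.3] [0.565 0.017]
white_vial side 0.45 [314.  209.9] [0.589 0.08 ]
block_hole0 scene 0.67 [321.8 226.5] [0.552 0.   ]
block_hole0 scene 0.56 [314.6 245.3] [0.615 0.005]
block_hole0 scene 0.55 [334.  208.6] [0.483 0.008]
block_hole0 scene 0.53 [195.2 177.1] [ 0.5   -0.413]
block_hole0 side 0.83 [334.6 208.2] [0.619 0.014]
block_hole0 side 0.76 [316.3 218.4] [ 0.546 -0.001]
block_hole0 side 0.61 [296.7 224.1] [0.485 0.006]
block_hole1 scene 0.67 [321.8 226.5] [0.552 0.   ]
block_hole1 scene 0.56 [314.6 245.3] [0.615 0.005]
block_hole1 scene 0.55 [334.  208.6] [0.483 0.008]
block_hole1 scene 0.53 [195.2 177.1] [ 0.5   -0.413]
block_hole1 side 0.83 [334.6 208.2] [0.619 0.014]
block_hole1 side 0.76 [316.3 218
[... 1206 characters left out ...]
3] [ 0.524 -0.169]
orange_vial_band side 0.28 [223.  205.8] [0.364 0.254]
amber_jar scene 0.68 [474.2 322.8] [0.675 0.406]
amber_jar scene 0.55 [478.8 247.1] [0.456 0.39 ]
beaker scene 0.93 [213.  261.7] [ 0.727 -0.224]
beaker scene 0.31 [479.6 246.2] [0.453 0.392]
beaker side 0.26 [225.4 203.8] [0.374 0.261]
wash_bottle scene 0.81 [477.2 321.8] [0.671 0.412]
wash_bottle side 0.97 [283.2 161. ] [0.669 0.417]
wash_bottle side 0.36 [286.7 167.5] [0.655 0.365]
slide_box scene 0.86 [428.6 211.1] [0.375 0.245]
slide_box scene 0.41 [315.4 244.3] [ 0.588 -0.004]
slide_box side 0.75 [223.1 206.4] [0.363 0.251]
dish scene 0.66 [196.  177.7] [ 0.474 -0.436]
dish side 0.66 [397.9 341.5] [ 0.47  -0.432]
```

The scene view shows the orange vial at (259,188), blue at (238,216), white in the block at (324,222), the turquoise look-alike at (354,243) and the reader with its black grip at (393,227). The side view agrees. Hole B lies behind the turquoise vial as the mirror sees it, so orange goes into the bore nearer the robot.

```bash
cat >> h.py <<'E'
from scipy.spatial.transform import Rotation as Rn
def delta(p,az):
    o=arm.get_obs(); R=Rn.from_rotvec(o["tool_rot"]); y=np.array([np.cos(az),np.sin(az),0]); z=np.array([0,0,-1.])
    T=Rn.from_matrix(np.c_[np.cross(y,z),y,z]); print("t",round(o["time"],2),"delta",np.round(R.inv().apply(np.array(p)-o["tool_pos"])*1000,1),np.round((R.inv()*T).as_rotvec(),4))
E
python3 - <<'E'
from h import *
delta([.48,.02,.30],np.pi/2)
print(np.array(arm.camera_info("wrist")["mtx"]))
E
```

```text
t 1.75 delta [-434.2 -344.3  -50. ] [-0.     -0.     -0.4008]
[[309.50055622   0.         319.89137497]
 [  0.         309.50055622 194.75722088]
 [  0.           0.           1.        ]]
```

{"op": "move_arm", "data": {"plan": [-434,-344,-50,0,0,-0.4,-434,-344,-50,0,0,-0.4,-434,-344,-50,0,0,-0.4,-434,-344,-50,0,0,-0.4,-434,-344,-50,0,0,-0.4,-434,-344,-50,0,0,-0.4,-434,-344,-50,0,0,-0.4,-434,-344,-50,0,0,-0.4,-434,-344,-50,0,0,-0.4,-434,-344,-50,0,0,-0.4,-434,-344,-50,0,0,-0.4,-434,-344,-50,0,0,-0.4,-434,-344,-50,0,0,-0.4,-434,-344,-50,0,0,-0.4,-434,-344,-50,0,0,-0.4], "jaw": 55}}

```text
time: 3.25
tool_pos: [0.4795, 0.0216, 0.3]
tool_rot: [-0.001, 3.142, 0.0]
wrist_force: [0.2, 0.5, -1.2]
finger_gap: 0.0549
grip_force: 0.0
```

```bash
python3 - <<'E'
from h import *
np.set_printoptions(precision=4,suppress=True)
i=arm.camera_info("wrist"); im=arm.capture("wrist"); cv2.imwrite("pics/w1.png",im)
np.save("i1.npy",i,allow_pickle=True)
for q,z in [("block_hole0",.032),("white_vial",.01),("block",0),("mirror_grip",.109),("mirror_view",.062),("reader",0),("orange_vial",0),("blue_vial",0)]:
    for r in arm.landmark_of(q,"wrist")[:4]: print(q,round(r["conf"],2),np.array(r["pixel"]),atz("wrist",r["pixel"],z,i))
delta([.47,-.212,.2],np.pi/2); delta([.48,-.15,.3],np.pi/2)
print(arm.get_obs())
E
```

```text
block_hole0 0.94 [310.8 218.4] [0.5537 0.011  0.032 ]
block_hole0 0.74 [308.9 173.2] [0.4918 0.0089 0.032 ]
block_hole0 0.68 [304.4 258. ] [0.6125 0.0017 0.032 ]
white_vial 0.69 [306.7 210.9] [0.5505 0.0046 0.01  ]
white_vial 0.58 [368.5 225.8] [0.5728 0.0928 0.01  ]
block 0.61 [309.1 208.7] [0.5505 0.0077 0.    ]
mirror_grip 0.65 [458.2 245.4] [0.5576 0.1777 0.109 ]
mirror_view 0.81 [441.9 227. ] [0.5541 0.1768 0.062 ]
reader 0.96 [425.9 213.9] [0.5582 0.1774 0.    ]
orange_vial 0.73 [151.  162.8] [ 0.4837 -0.2129  0.    ]
blue_vial 0.93 [164.7 240. ] [ 0.6004 -0.2091  0.    ]
blue_vial 0.41 [131.8 167.4] [ 0.4901 -0.2414  0.    ]
t 3.7 delta [   9.8 -232.5  100. ] [-0.      0.     -0.0006]
t 3.7 delta [  -0.2 -170.5    0. ] [-0.      0.     -0.0006]
{'time': 3.7, 'joint_positions': array([-0.0336,  0.1065,  1.6363, -0.    ,  1.3988, -1.6038]), 'qd': array([-0.003 ,  0.0017, -0.0009,  0.001 , -0.0004, -0.0017]), 'joint_efforts': array([  0.1135, -43.6747, -37.082 ,   0.0023,   0.0009,   0.0024]), 'tool_pos': array([0.4799, 0.0205, 0.3   ]), 'tool_rot': array([ 0.001 ,  3.1416, -0.    ]), 'wrist_force': array([-0.0963,  0.4572, -0.279 ]), 'wrist_torque': array([ 0.0191, -0.0505,  0.023 ]), 'grip_force': 0.0, 'finger_gap': 0.05482838279588302}
```

View pics/w1.png

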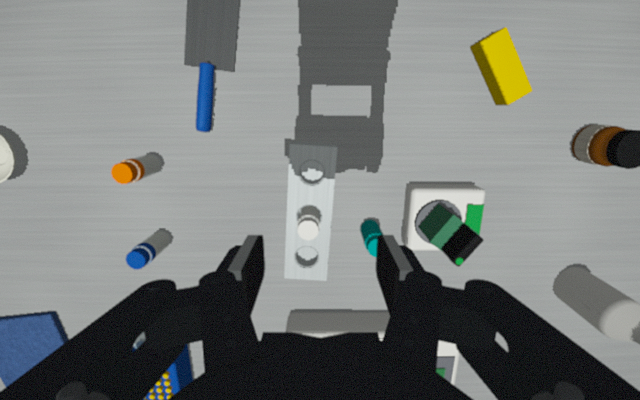

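The wrist view shows the near bore at (311,172), the far bore at (307,254), orange at (122,172), blue at (137,255), and the grip at (460,243) with its green dot at the far-left end. I'll take a second, lower view between the vials and the block.

{"op": "move_arm", "data": {"plan": [40,-120,110,0,0,0,40,-120,110,0,0,0,40,-120,110,0,0,0,40,-120,110,0,0,0,40,-120,110,0,0,0,40,-120,110,0,0,0]}}

```text
time: 4.3
tool_pos: [0.4406, -0.0993, 0.1909]
tool_rot: [0.002, 3.14, -0.0]
wrist_force: [0.6, 0.4, 0.4]
finger_gap: 0.0551
grip_force: 0.0
```

```bash
python3 - <<'E'
from h import *
np.set_printoptions(precision=4,suppress=True)
i0=np.load("i1.npy",allow_pickle=True).item()
print(arm.get_obs()["qd"].max())
i=arm.camera_info("wrist"); im=arm.capture("wrist"); cv2.imwrite("pics/w2.png",im)
np.save("i2.npy",i,allow_pickle=True)
im0=cv2.imread("pics/w1.png")
# colour cap blobs in both views (cap centre ~ z .063)
def blob(m,n,lo,hi):
    h=cv2.inRange(cv2.cvtColor(m,cv2.COLOR_BGR2HSV),lo,hi); k,l,s,c=cv2.connectedComponentsWithStats(h)
    for j in sorted(range(1,k),key=lambda j:-s[j,4])[:3]: print(n,s[j].tolist(),c[j])
for m,t in [(im0,1),(im,2)]:
    blob(m,f"orange{t}",(8,160,120),(22,255,255)); blob(m,f"blue{t}",(105,160,60),(125,255,255))
for q,z in [("block_hole0",.032),("white_vial",.01),("orange_vial",0),("blue_vial",0),("orange_vial_band",.05),("mirror_grip",.109)]:
    for r in arm.landmark_of(q,"wrist")[:4]: print(q,round(r["conf"],2),np.array(r["pixel"]),atz("wrist",r["pixel"],z,i))
E
```

```text
0.021825760173488928
orange1 [112, 163, 21, 20, 337] [122.0445 172.8516]
orange1 [138, 165, 3, 5, 5] [139.2 167. ]
orange1 [132, 160, 3, 2, 3] [133.     160.3333]
blue1 [197, 63, 17, 68, 934] [204.8084  96.7206]
blue1 [167, 344, 26, 51, 671] [179.9314 371.6677]
blue1 [127, 249, 22, 20, 324] [137.3241 258.0432]
orange2 [175, 228, 29, 28, 607] [189.0115 241.8781]
orange2 [194, 221, 12, 5, 15] [200.     222.4667]
orange2 [207, 227, 5, 14, 15] [209.9333 233.3333]
blue2 [279, 90, 28, 89, 1552] [292.0309 133.8666]
blue2 [189, 340, 15, 20, 227] [196.8502 349.3789]
block_hole0 0.84 [432.4 229.4] [0.487  0.0131 0.032 ]
orange_vial 0.59 [212.8 217.5] [ 0.4861 -0.214   0.    ]
blue_vial 0.67 [429.8 231. ] [0.5018 0.0229 0.    ]
orange_vial_band 0.79 [198.  230.9] [ 0.4812 -0.2107  0.05  ]
```

View pics/w2.png

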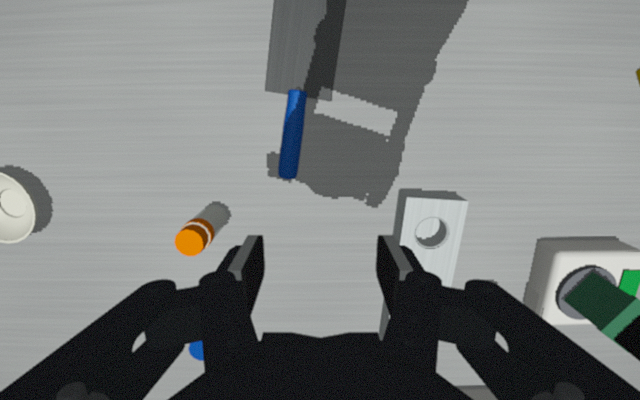

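This view shows the orange cap at (189,242), the near bore mouth at (431,232), the grip at (600,300), and blue hidden behind the fingers. Now I'll triangulate.

```bash
python3 - <<'E'
from h import *
np.set_printoptions(precision=4,suppress=True)
i1,i2=[np.load(f"i{k}.npy",allow_pickle=True).item() for k in (1,2)]
w1,w2=cv2.imread("pics/w1.png"),cv2.imread("pics/w2.png")
print("orange cap",tri([ray("wrist",(122,172.9),i1),ray("wrist",(189,241.9),i2)]), atz("w",(122,172.9),.066,i1),atz("w",(189,241.9),.066,i2))
print("orange scene/side", tri([ray("scene",(258.6,185.1)),ray("side",(344.7,262.3)),ray("wrist",(198,230.9),i2)]))
print("blue cap",atz("w",(137.3,258),.066,i1))
print("hole near",tri([ray("wrist",(311,172.5),i1),ray("wrist",(431.5,232),i2)]),tri([ray("scene",(334,208.6)),ray("side",(296.7,224.1)),ray("wrist",(431.5,232),i2)]))
for p,i in [((311,172.5),i1),((431.5,232),i2),((307,254.5),i1)]: print(atz("w",p,.032,i))
print("white",atz("w",(308,228),.078,i1))
big=lambda m,x,y,n:cv2.resize(m[y-n:y+n,x-n:x+n],(400,400),interpolation=cv2.INTER_CUBIC)
cv2.imwrite("pics/c.png",np.hstack([big(w1,311,172,32)if 0 else cv2.resize(w1[135:285,260:360],(400,600),interpolation=cv2.INTER_CUBIC),cv2.resize(w2[180:280,382:480],(400,600)[0:1]+(600,) if 0 else (392,400)) .copy() if 0 else cv2.copyMakeBorder(cv2.resize(w2[180:280,382:482],(400,400)),0,200,0,0,cv2.BORDER_CONSTANT)]))
o=arm.get_obs();print(o["tool_pos"])
E
```

```text
orange cap (array([ 0.4841, -0.212 ,  0.0681]), np.float64(2.5120158553009226e-05)) [ 0.4845 -0.2134  0.066 ] [ 0.485 -0.213  0.066]
orange scene/side (array([ 0.4851, -0.2127,  0.0489]), np.float64(0.0042890711097839564))
blue cap [ 0.5965 -0.2127  0.066 ]
hole near (array([0.4901, 0.0119, 0.0326]), np.float64(0.0006675793970390202)) (array([0.4863, 0.0093, 0.0336]), np.float64(0.0034575701987564766))
[0.4909 0.0116 0.032 ]
[0.4897 0.0124 0.032 ]
[0.6071 0.0054 0.032 ]
white [0.5492 0.0089 0.078 ]
[ 0.4402 -0.0992  0.1904]
```

View pics/c.png

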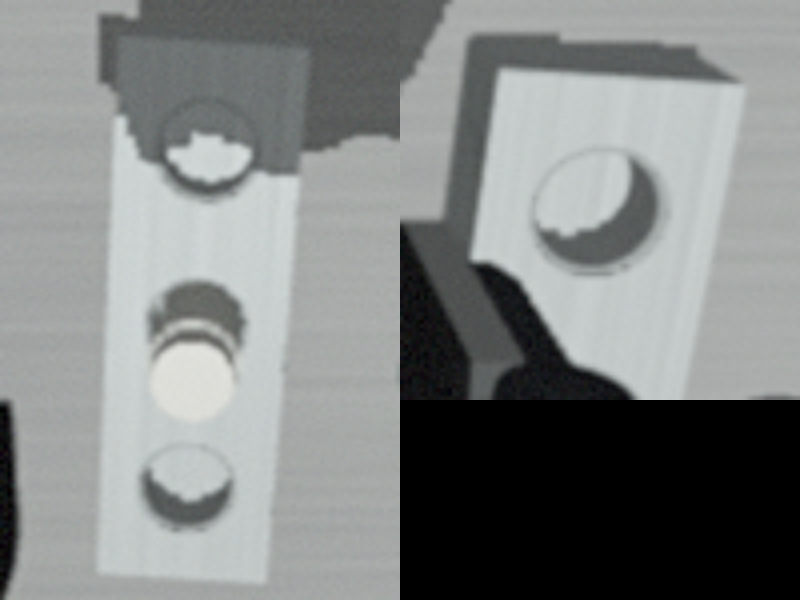

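{"op": "move_arm", "data": {"plan": [-44,-113.5,50,0,0,0,-44,-113.5,50,0,0,0,-44,-113.5,50,0,0,0,-44,-113.5,60,0,0,0,-44,-113.5,143,0,0,0,-44,-113.5,143,0,0,0,-44,-113.5,143,0,0,0,-44,-113.5,143,0,0,0]}}

```text
time: 5.45
tool_pos: [0.4842, -0.2129, 0.0479]
tool_rot: [0.0, 3.141, -0.0]
wrist_force: [-0.0, 1.0, 1.2]
finger_gap: 0.0552
grip_force: 0.0
```

{"op": "move_arm", "data": {"plan": [0,0,0,0,0,0,0,0,0,0,0,0,0,0,0,0,0,0,0,0,0,0,0,0,0,0,0,0,0,0,0,0,0,0,0,0], "jaw": 15}}

```text
time: 6.05
tool_pos: [0.4848, -0.2134, 0.0492]
tool_rot: [0.001, 3.139, -0.002]
wrist_force: [-1.3, 3.3, 11.8]
finger_gap: 0.0263
grip_force: 58.7
```

{"op": "move_arm", "data": {"plan": [0,0,-35,0,0,0,0,0,-70,0,0,0,-2,45,-70,0,0,0,-4,90,-70,0,0,0,-6,135,-70,0,0,0,-6,180,-70,0,0,0,-6,215,-70,0,0,0,-6,225,-70,0,0,0,-6,225,-70,0,0,0,-6,225,-70,0,0,0]}}

```text
time: 7.05
tool_pos: [0.4902, 0.0111, 0.1175]
tool_rot: [0.001, 3.141, -0.0]
wrist_force: [0.6, -0.7, -0.0]
finger_gap: 0.0261
grip_force: 59.3
```

```bash
python3 - <<'E'
from h import *
im=arm.capture("wrist"); s=arm.capture("side"); s2=arm.capture("scene")
v=np.hstack([cv2.resize(im[150:400,200:440],(384,400)),cv2.resize(s[150:270,250:370],(400,400),interpolation=cv2.INTER_CUBIC)])
cv2.imwrite("pics/c2.png",v); print(arm.get_obs()["tool_pos"],arm.get_obs()["wrist_force"])
E
```

```text
[0.49007535 0.01072279 0.11712732] [-0.79897852 -0.18978554 -1.54074541]
```

View pics/c2.png

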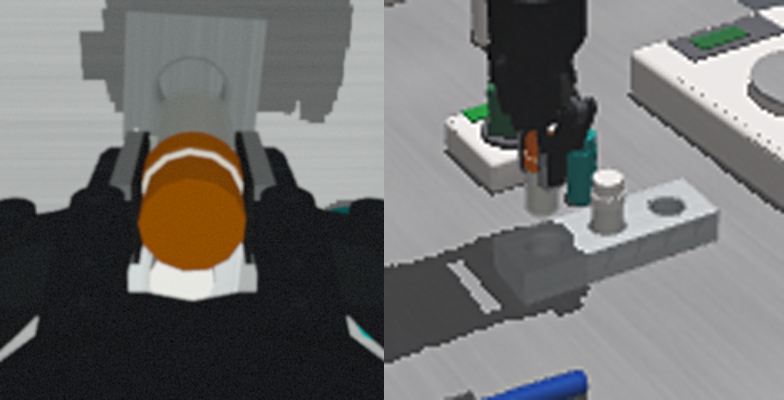

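The vial hangs upright between the pads, directly above the near bore (the bore rim shows just behind it in the left crop). Lowering it now.

{"op": "move_arm", "data": {"plan": [0,-0.5,25,0,0,0,0,-0.5,32,0,0,0,0,-0.5,37,0,0,0,0,-0.5,42,0,0,0,0,-0.5,47,0,0,0,0,-0.5,52,0,0,0,0,-0.5,57,0,0,0,0,-0.5,58,0,0,0]}}

```text
time: 8.0
tool_pos: [0.4903, 0.0114, 0.0592]
tool_rot: [0.001, 3.141, -0.0]
wrist_force: [-3.7, -0.5, 14.9]
finger_gap: 0.0259
grip_force: 60.7
```

{"op": "move_arm", "data": {"plan": [0,0,0,0,0,0,0,0,0,0,0,0,0,0,0,0,0,0,0,0,-40,0,0,0,0,0,-80,0,0,0,0,-50,-120,0,0,0,30,-100,-120,0,0,0,50,-130,-120,0,0,0,50,-130,-120,0,0,0,50,-130,-120,0,0,0], "jaw": 45}}

```text
time: 9.0
tool_pos: [0.4396, -0.1194, 0.1792]
tool_rot: [0.005, 3.141, -0.0]
wrist_force: [0.6, -0.1, -0.4]
finger_gap: 0.0449
grip_force: 0.0
```

```bash
python3 - <<'E'
from h import *
np.set_printoptions(precision=4,suppress=True)
i=arm.camera_info("wrist"); im=arm.capture("wrist"); s=arm.capture("side")
np.save("i3.npy",i,allow_pickle=True); cv2.imwrite("pics/w3.png",im); print(arm.get_obs()["time"],arm.get_obs()["tool_pos"])
h=cv2.inRange(cv2.cvtColor(im,cv2.COLOR_BGR2HSV),(105,160,60),(125,255,255)); k,l,st,c=cv2.connectedComponentsWithStats(h)
for j in range(1,k):
    if st[j,4]>60: print("blue",st[j].tolist(),c[j],atz("w",c[j],.066,i))
h=cv2.inRange(cv2.cvtColor(im,cv2.COLOR_BGR2HSV),(8,160,100),(22,255,255)); k,l,st,c=cv2.connectedComponentsWithStats(h)
for j in range(1,k):
    if st[j,4]>60: print("orange",st[j].tolist(),c[j],atz("w",c[j],.076,i))
for q in ["blue_vial","orange_vial"]:
  for cam in ["wrist","side"]:
    for r in arm.landmark_of(q,cam)[:2]: print(q,cam,r["conf"],r["pixel"],atz(cam,r["pixel"],0,i if cam=="wrist" else None))
v=np.hstack([cv2.resize(im,(640,400)),np.zeros((400,10,3),np.uint8)]); cv2.imwrite("pics/c3.png",np.vstack([cv2.resize(im,(560,350)),cv2.resize(s[170:290,250:442],(560,240+10))]))
E
```

```text
9.1 [ 0.4402 -0.1181  0.1789]
blue [298, 90, 30, 93, 1708] [312.3888 136.041 ] [ 0.3914 -0.1236  0.066 ]
orange [454, 234, 27, 24, 176] [462.7159 241.6591] [ 0.4742 -0.0033  0.076 ]
orange [462, 241, 36, 33, 881] [479.5528 257.2281] [0.4881 0.0125 0.076 ]
blue_vial side 0.62 [375.6, 262.7] [ 0.5903 -0.2138  0.    ]
orange_vial wrist 0.57 [448.4, 226.9] [0.4915 0.0175 0.    ]
orange_vial side 0.67 [375.1, 263.4] [ 0.5875 -0.2152  0.    ]
orange_vial side 0.59 [320.5, 227.1] [ 0.5566 -0.0059  0.    ]
```

View pics/c3.png

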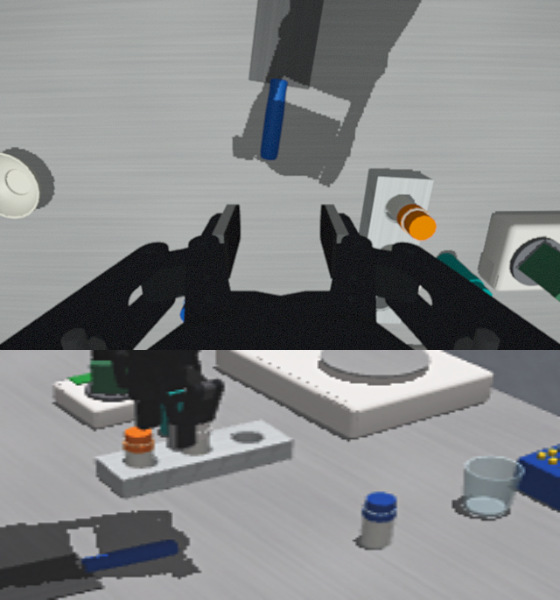

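Orange stands home in the near bore, at the same height as white; blue at about (375,263) in the side view still stands. I'll move closer to blue for a second look.

{"op": "move_arm", "data": {"plan": [-60,-30,5,0,0,0,-115,-52,10,0,0,0,-115,-52,10,0,0,0,-115,-52,10,0,0,0,-115,-52,10,0,0,0], "jaw": 55}}

```text
time: 9.8
tool_pos: [0.5548, -0.17, 0.1681]
tool_rot: [0.0, -3.14, -0.001]
wrist_force: [-0.7, -0.6, -0.1]
finger_gap: 0.0547
grip_force: 0.0
```

```bash
python3 - <<'E'
from h import *
np.set_printoptions(precision=4,suppress=True)
i=arm.camera_info("wrist"); im=arm.capture("wrist"); cv2.imwrite("pics/w4.png",im)
i1=np.load("i1.npy",allow_pickle=True).item()
h=cv2.inRange(cv2.cvtColor(im,cv2.COLOR_BGR2HSV),(105,160,60),(125,255,255)); k,l,st,c=cv2.connectedComponentsWithStats(h)
for j in range(1,k):
    if st[j,4]>60: print("blue",st[j].tolist(),c[j],atz("w",c[j],.066,i),tri([ray("w",c[j],i),ray("w",(137.3,258),i1)]))
o=arm.get_obs();print(o["time"],o["tool_pos"])
# mirror grip from earlier views, far hole
print(atz("w",(306.75,256.75),.032,i1))
E
```

```text
blue [355, 0, 29, 52, 1137] [368.3254  24.7115] [ 0.432  -0.1364  0.066 ] (array([ 0.4939, -0.1359,  0.2202]), np.float64(0.033354630250446896))
blue [257, 227, 27, 16, 84] [271.6548 230.9286] [ 0.5791 -0.2064  0.066 ] (array([ 0.5808, -0.2029,  0.0807]), np.float64(0.007342383052089524))
blue [263, 235, 17, 33, 445] [269.964  250.2921] [ 0.5957 -0.2085  0.066 ] (array([ 0.5918, -0.207 ,  0.0747]), np.float64(0.00018955069403533425))
9.85 [ 0.5544 -0.17    0.1686]
[0.6105 0.005  0.032 ]
```

{"op": "move_arm", "data": {"plan": [-41.5,-43,10,0,0,0,-41.5,-43,35,0,0,0,-41.5,-43,35,0,0,0,-41.5,-43,80,0,0,0,-41.5,-43,121,0,0,0,-41.5,-43,121,0,0,0,-41.5,-43,121,0,0,0]}}

```text
time: 10.55
tool_pos: [0.5964, -0.2133, 0.0499]
tool_rot: [0.0, 3.141, -0.0]
wrist_force: [-0.7, 0.2, -0.1]
finger_gap: 0.055
grip_force: 0.0
```

{"op": "move_arm", "data": {"plan": [0,0,0,0,0,0,0,0,0,0,0,0,0,0,0,0,0,0,0,0,0,0,0,0,0,0,0,0,0,0,0,0,0,0,0,0], "jaw": 15}}

```text
time: 11.15
tool_pos: [0.5974, -0.2142, 0.0509]
tool_rot: [0.001, 3.138, -0.002]
wrist_force: [-0.8, 1.1, 10.1]
finger_gap: 0.0263
grip_force: 58.6
```

{"op": "move_arm", "data": {"plan": [0,0,-35,0,0,0,0,0,-70,0,0,0,-4,45,-70,0,0,0,-8,90,-70,0,0,0,-13.5,135,-70,0,0,0,-13.5,180,-70,0,0,0,-13.5,210,-70,0,0,0,-13.5,218.5,-70,0,0,0,-13.5,218.5,-70,0,0,0,-13.5,218.5,-70,0,0,0]}}

```text
time: 12.15
tool_pos: [0.6101, 0.0037, 0.1186]
tool_rot: [0.002, 3.141, -0.0]
wrist_force: [-0.2, -0.1, -0.6]
finger_gap: 0.0258
grip_force: 59.4
```

```bash
python3 - <<'E'
from h import *
np.set_printoptions(precision=4,suppress=True)
i=arm.camera_info("wrist"); im=arm.capture("wrist"); s=arm.capture("side"); o=arm.get_obs(); print(o["time"],o["tool_pos"])
print("expected far hole px",proj("wrist",[.6105,.005,.032],i),"rim back",proj("wrist",[.595,.005,.032],i), "vial foot",proj("wrist",[.6105,.005,.069],i))
cv2.imwrite("pics/c4.png",np.hstack([cv2.resize(im[100:350,200:440],(384,400)),cv2.resize(s[150:270,250:370],(400,400),interpolation=cv2.INTER_CUBIC)]))
E
```

```text
12.25 [0.6101 0.0034 0.1183]
expected far hole px [319.6791 207.8644] rim back [319.6695 186.8691] vial foot [319.6305 226.9629]
```

View pics/c4.png

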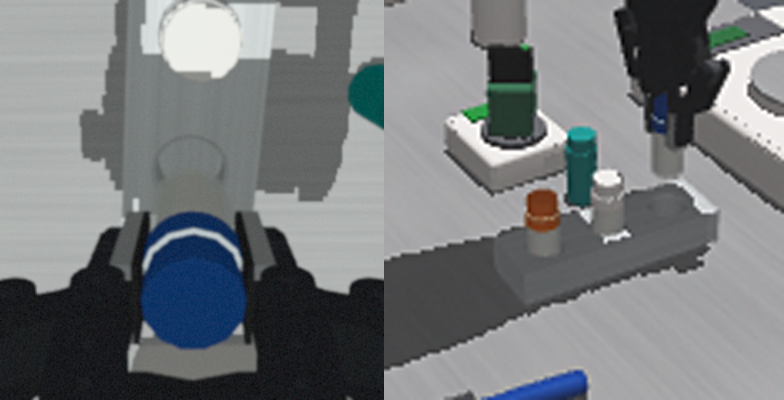

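Blue hangs upright over the far bore; the bore's rear rim at (319,184) is within 1 px of the expected place. Lowering it.

{"op": "move_arm", "data": {"plan": [0,1,25,0,0,0,0,1,32,0,0,0,0,1,37,0,0,0,0,1,42,0,0,0,0,1,47,0,0,0,0,1,52,0,0,0,0,1,57,0,0,0,0,1,58,0,0,0]}}

```text
time: 13.05
tool_pos: [0.6106, 0.005, 0.0609]
tool_rot: [0.002, 3.14, -0.002]
wrist_force: [-3.7, -6.6, 14.6]
finger_gap: 0.0261
grip_force: 61.0
```

{"op": "move_arm", "data": {"plan": [0,0,0,0,0,0,0,0,0,0,0,0,0,0,0,0,0,0,0,0,-40,0,0,0,0,0,-80,0,0,0,20,20,-120,0,0,0,60,50,-160,0,0,0,100,90,-190,0,0,0,120,95,-200,0,0,0,120,95,-200,0,0,0,120,95,-200,0,0,0,120,95,-200,0,0,0], "jaw": 45}}

```text
time: 14.25
tool_pos: [0.4904, 0.1005, 0.2592]
tool_rot: [-0.002, -3.141, 0.0]
wrist_force: [0.2, 0.3, 0.3]
finger_gap: 0.045
grip_force: 0.0
```

```bash
python3 - <<'E'
from h import *
np.set_printoptions(precision=4,suppress=True)
i=arm.camera_info("wrist"); im=arm.capture("wrist"); cv2.imwrite("pics/w5.png",im); np.save("i5.npy",i,allow_pickle=True)
s=arm.capture("side"); o=arm.get_obs(); print(o["time"],o["tool_pos"])
for q,z in [("mirror_grip",.109),("mirror_view",.062),("reader",0),("white_vial",.01),("blue_vial",.01),("orange_vial",.01),("orange_vial_band",.06)]:
    for r in arm.landmark_of(q,"wrist")[:3]: print(q,round(r["conf"],2),np.array(r["pixel"]),atz("w",r["pixel"],z,i))
v=np.vstack([cv2.resize(im,(560,350)),cv2.resize(s[170:290,250:442],(400,250))]) if 0 else None
a=cv2.resize(im[60:360,220:640],(784,560)); a[400:560,0:256]=cv2.resize(s[160:260,260:420],(256,160)); cv2.imwrite("pics/c5.png",a)
E
```

```text
14.35 [0.4904 0.1003 0.2589]
mirror_grip 0.7 [401.  256.6] [0.5613 0.1813 0.109 ]
mirror_grip 0.33 [239.5 264.2] [0.5696 0.0226 0.109 ]
mirror_view 0.93 [388.  232.6] [0.5555 0.1781 0.062 ]
reader 0.62 [380.4 217.1] [0.5593 0.1815 0.    ]
white_vial 0.94 [312.9 227.3] [0.5696 0.0929 0.01  ]
white_vial 0.58 [245.7 211.8] [0.5486 0.0073 0.01  ]
orange_vial 0.85 [244.9 166.8] [0.4905 0.0101 0.01  ]
orange_vial_band 0.89 [234.4 172. ] [0.487  0.0108 0.06  ]
```

View pics/c5.png

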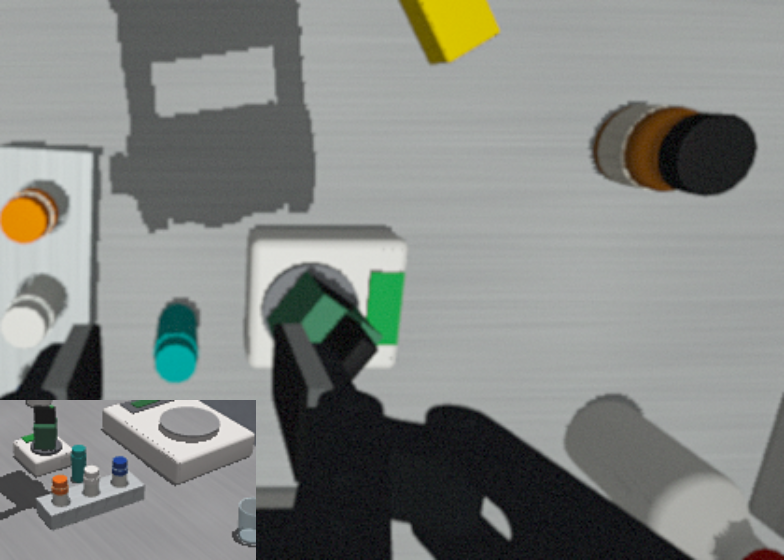

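All three vials stand at the same height in the block (side inset), so the vials are home. The grip at about (400,255) in the wrist picture is half hidden by a finger, so I'll move to a clear view between the opened fingers.

{"op": "move_arm", "data": {"plan": [5,40,15,0,0,0,5,80,25,0,0,0,5,80,25,0,0,0,5,80,25,0,0,0], "jaw": 85}}

```text
time: 15.1
tool_pos: [0.485, 0.1813, 0.2347]
tool_rot: [0.001, -3.141, 0.0]
wrist_force: [0.7, -0.0, -0.7]
finger_gap: 0.0844
grip_force: 0.0
```

```bash
python3 - <<'E'
from h import *
np.set_printoptions(precision=4,suppress=True)
i=arm.camera_info("wrist"); im=arm.capture("wrist"); cv2.imwrite("pics/w6.png",im); np.save("i6.npy",i,allow_pickle=True)
o=arm.get_obs(); print(o["time"],o["tool_pos"])
for q,z in [("mirror_grip",.109),("mirror_view",.062),("reader",0)]:
    for r in arm.landmark_of(q,"wrist")[:2]: print(q,round(r["conf"],2),np.array(r["pixel"]),atz("w",r["pixel"],z,i))
cv2.imwrite("pics/c6.png",cv2.resize(im[180:330,220:420],(800,600),interpolation=cv2.INTER_CUBIC))
E
```

```text
15.15 [0.4852 0.1806 0.235 ]
mirror_grip 0.95 [313.9 270.6] [0.5574 0.1774 0.109 ]
mirror_grip 0.38 [315.5 245.7] [0.5329 0.1789 0.109 ]
mirror_view 0.59 [319. 245.] [0.5539 0.1819 0.062 ]
reader 0.94 [319.7 227.5] [0.5589 0.1826 0.    ]
reader 0.71 [169.1 234. ] [ 0.5684 -0.0071  0.    ]
```

View pics/c6.png

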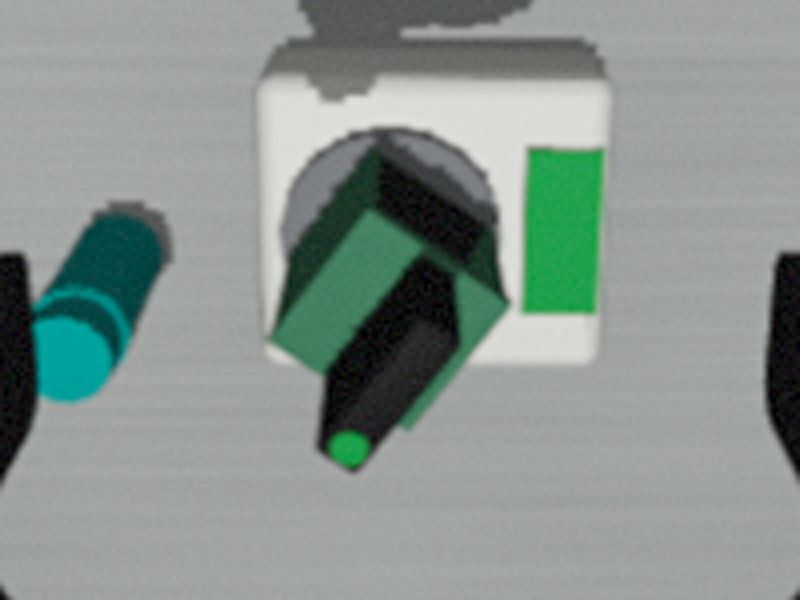

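The picture shows the bar top from its rear at crop (438,328) to the green-dot front at (345,452), with the head's top edges parallel to it at (508,303)-(408,428) and (372,208)-(272,340).

```bash
python3 - <<'E'
from h import *
np.set_printoptions(precision=4,suppress=True)
i=np.load("i6.npy",allow_pickle=True).item()
P=lambda x,y,z: atz("w",(220+x/4,180+y/4),z,i)
for n,a,b,z in [("bar",(438,328),(340,456),.126),("R",(508,303),(408,428),.092),("L",(372,208),(272,340),.092)]:
    A,B=P(*a,z),P(*b,z); d=B-A; print(n,A,B,(A+B)/2,np.hypot(*d[:2]),np.degrees(np.arctan2(d[1],d[0])))
c=np.array([.5585,.1800]); 
for t in [(.4895,.012),(.488,.0122)]:
    d=np.array(t)-c; print("aim az",np.degrees(np.arctan2(d[1],d[0])), np.hypot(*d))
E
```

```text
bar [0.5398 0.1908 0.126 ] [0.5704 0.17   0.126 ] [0.5551 0.1804 0.126 ] 0.0370180497191122 -34.15573373225871
R [0.5511 0.2086 0.092 ] [0.5849 0.1849 0.092 ] [0.568  0.1968 0.092 ] 0.041209289796831 -34.94692332583755
L [0.527  0.1764 0.092 ] [0.561  0.1523 0.092 ] [0.544  0.1643 0.092 ] 0.041741200974379014 -35.279852077445376
aim az -112.32865637801915 0.18161773041198373
aim az -112.78937142979551 0.18200848881302215
```

{"op": "move_arm", "data": {"plan": [-36,0,20,0,0,0.15,-72,-0.5,50,0,0,0.3,-72,-0.5,65,0,0,0.45,-72,-0.5,65,0,0,0.58,-72,-0.5,65,0,0,0.611,-72,-0.5,65,0,0,0.611,-72,-0.5,85,0,0,0.611,-72,-0.5,105,0,0,0.611,-72,-0.5,118,0,0,0.611,-72,-0.5,118,0,0,0.611,-72,-0.5,118,0,0,0.611], "jaw": 45}}

```text
time: 16.4
tool_pos: [0.5574, 0.1802, 0.1177]
tool_rot: [0.946, 2.995, 0.001]
wrist_force: [0.4, 0.5, 0.9]
finger_gap: 0.0449
grip_force: 0.0
```

{"op": "move_arm", "data": {"plan": [0,0,0,0,0,0,0,0,0,0,0,0,0,0,0,0,0,0,0,0,0,0,0,0,0,0,0,0,0,0,0,0,0,0,0,0,0,0,0,0,0,0], "jaw": 2}}

```text
time: 17.1
tool_pos: [0.5564, 0.1788, 0.1181]
tool_rot: [-0.947, -2.994, 0.004]
wrist_force: [-14.2, -14.6, 13.9]
finger_gap: 0.011
grip_force: 59.3
```

{"op": "move_arm", "data": {"plan": [0,-1,0,0,0,0,0,-2,0,0,0,0.1,0,-2,0,0,0,0.2,0,-2,0,0,0,0.3,0,-2,0,0,0,0.4,0,-2,0,0,0,0.5,0,-2,0,0,0,0.6,0,-2,0,0,0,0.7,0,-2,0,0,0,0.8,0,-2,0,0,0,0.9,0,-2,0,0,0,1.0,0,-2,0,0,0,1.1,0,-2,0,0,0,1.2,0,-2,0,0,0,1.28,0,-2,0,0,0,1.32,0,-2,0,0,0,1.34,0,-2,0,0,0,1.34,0,-2,0,0,0,1.34]}}

```text
time: 18.9
tool_pos: [0.5563, 0.1785, 0.1181]
tool_rot: [2.601, 1.76, 0.002]
wrist_force: [-1.9, -2.7, 5.8]
finger_gap: 0.0111
grip_force: 58.8
```

```bash
python3 - <<'E'
from h import *
np.set_printoptions(precision=4,suppress=True)
o=arm.get_obs(); print(o["time"],o["tool_pos"],o["tool_rot"],o["wrist_force"],o["qd"])
y=Rn.from_rotvec(o["tool_rot"]).as_matrix()[:,1]; print("tool y az",np.degrees(np.arctan2(y[1],y[0])))
i=arm.camera_info("wrist"); w=arm.capture("wrist"); s=arm.capture("side"); c=arm.capture("scene")
cv2.imwrite("pics/w7.png",w)
for cam in ["scene","side"]:
    for q,z in [("mirror_view",.062),("orange_vial_band",.06),("white_vial",.01)]:
        for r in arm.landmark_of(q,cam)[:2]: print(cam,q,round(r["conf"],2),np.array(r["pixel"]),atz(cam,r["pixel"],z))
a=np.hstack([cv2.resize(w,(400,250)),cv2.resize(c[180:280,300:460],(400,250),interpolation=cv2.INTER_CUBIC)])
b=cv2.resize(s[130:250,220:380],(460,345),interpolation=cv2.INTER_CUBIC); b=cv2.copyMakeBorder(b,0,0,0,340,cv2.BORDER_CONSTANT)
cv2.imwrite("pics/c7.png",np.vstack([a,b]))
E
```

```text
18.9 [0.5563 0.1785 0.1181] [2.6011 1.7604 0.0017] [-1.9217 -2.6529  5.7637] [ 0.0002 -0.0002  0.0012  0.0014  0.0005 -0.0014]
tool y az -21.82007399932393
scene mirror_view 0.9 [387.  237.7] [0.5566 0.1698 0.062 ]
scene orange_vial_band 0.74 [335.4 201.9] [0.4836 0.0127 0.06  ]
scene orange_vial_band 0.67 [316.6 244.2] [0.6309 0.0177 0.06  ]
scene white_vial 0.55 [323.5 232.4] [0.552  0.0045 0.01  ]
scene white_vial 0.51 [354.6 247.2] [0.5708 0.095  0.01  ]
side mirror_view 0.26 [289.9 199.2] [0.5108 0.0875 0.062 ]
side orange_vial_band 0.54 [299.4 213. ] [0.4987 0.0135 0.06  ]
side orange_vial_band 0.26 [396.  340.7] [ 0.43   -0.4617  0.06  ]
side white_vial 0.53 [320.  218.4] [0.5716 0.0196 0.01  ]
```

View pics/c7.png

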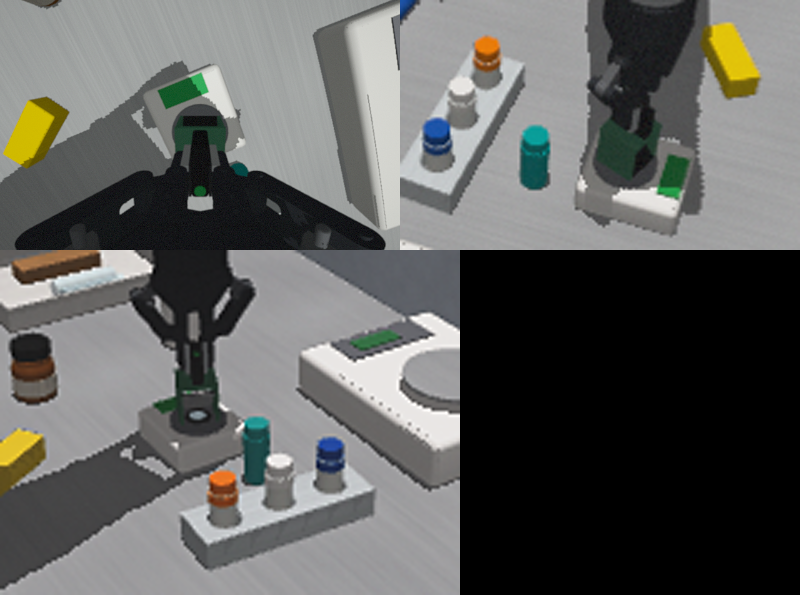

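The grip sits symmetric in the fingers, with the green dot at column 320 of the wrist view. The mirror faces the orange vial, and all three vials are seated. The view line is at -111.8° against an aim of -112.0°, so I'm handing in.

```bash
python3 -c "
from rig import arm
print(arm.job_done())"
```

```text
the job is handed in; nothing more can be done
None
```

The job is handed in (no verdict came back): orange is home in the near end bore and blue in the far one, and the arm is holding the mirror head turned to within about 0.2° of the orange band.

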